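Slide the film holder home under the scanning stage's leaf spring

ROBOT

A 6-joint arm with a two-finger parallel gripper is mounted at the origin on a cart in front of the work surface, level with it; the furniture and walls round the work are solid. World frame = base frame: x ahead of the robot, y to its left, z up, the work surface at z = 0. Lengths are in m, angles in rad, forces in N, time in s.
With the tool pointing down it reaches from about 0.35 to 0.775 m from the base axis. Payload 7.3 kg.
Tool frame: the origin (TCP) lies at the very end of the fingers, on their centre line; the grasp point (between the pads) lies 19 mm behind it; z points along the fingers, y is the line along which they close (so a half turn about z gives the same grasp; the last joint's range is limited). The gripper opens to 92 mm and grips with 3 to 60 N. Pads are 19 mm wide; open, the fingers measure 130 mm over their backs; the gripper's body (75 mm by 190 mm) begins 47 mm behind the grasp point.
Start: joints at [-1.479, 0.342, 1.524, -0, 1.275, -0.146], TCP at [0.124, -0.51, 0.227] pointing down, gripper open.
Joint ranges: [-2.53, 2.53], [-0.77, 2.02], [0.04, 2.7], [-1, 4.14], [0.28, 2.66], [-3.11, 3.11]. Speed limits (rad/s): [2.57, 2.57, 3.14, 3.14, 3.14, 3.14].

INTERFACE

Orientations are given as [roll, pitch, yaw] about the fixed x, y, z axes, in that order (R = Rz(yaw) Ry(pitch) Rx(roll)).
In Python, from cell import robot gives the robot as it stands. The module is installed in compiled form; this text tells all that it offers.
- The arm moves only by the tool arm_command, never from a script. Its argument "moves" is a list of rows, each a list of 3 entries, a list of its own where there are three numbers: the shift along the tool's x, y, z in m, then the turn, a rotation vector about the tool's x, y, z in rad, then the finger opening in m, from 0 to 0.0918. In form: [[[dx, dy, dz], [ax, ay, az], claw], ...]. A call has exactly 5 rows; each row is the pose to reach, as a shift and turn from the pose commanded when the call began, along the tool's axes at that moment; what a row does not reach only later rows make up. A row lasts 1/10 s, in which the tool goes at most 50 mm and 8.59 degrees, less where a joint would pass 70% of its speed; a pose out of reach is approached as far as the arm can. A call with a gripper value outside its range is refused whole. The fingers move at their own pace and stop on an object; "squeeze" is the grip in N (left out, the last holds). Time passes only in rows, so rows that repeat a pose let the fingers close, or fill a call up. It gives the time, the measured TCP pose, the force, the opening and the grip force at its end, in the units of the state.
- robot.observe(): the state, without advancing time (a new reading comes with each control period).
- robot.read_camera(name): name is "side" or "top"; returns the picture (400x640x3 uint8, red, green, blue); there is no depth.
- robot.camera_model(name): a dict with "fx", "fy", "cx", "cy" (pixels), "k1" (the pictures are not rectified: a ray, as slopes to the right and down, at radius r is drawn at 1 + k1 r^2 times it, then the intrinsics apply), "R" (3x3) and "t" (3): a world point X has camera coordinates R X + t. Camera axes: x right, y down, z forward; pixel columns grow to the right and rows downward; lengths in m; the calibration is good to about 2 mm. A picture is of the moment at which its call begins. camera_model takes no time and is no camera call.
- robot.hand_in(): hands the job in; it is judged then, once.
The state is a dict: "time": time; "qpos": joint angles; "qvel": joint speeds; "joint_efforts": joint torques, N m; "tool_pos": TCP position; "tool_rot": TCP orientation; "contact_force": force on the tool from outside, world axes, zero at the start; "torque": the same for the moment, N m; "opening": finger opening in m; "grip_force": force on a finger pad.
Only numpy, scipy, OpenCV 4.12 (cv2) and the standard library are available. Lean on these libraries where they do the work, as an engineer would, in place of code of your own. Each camera call takes 0.05 s, during which the arm holds its last target. There are 200 camera calls.

TASK

With a fingertip, press the black film holder down hard onto the sprung bed of the scanning stage and slide it, pressed down, under the crossbar and the leaf spring behind it until its nose is fully home against the end stop; then let go and move clear. Do not lift or tip the holder or ram it by force past the bar, and leave the loupe, film can and reel beside the stage where they stand.

Things in the scene. Friction and masses are not known exactly. Their poses are not given: they have to be found in the camera images.
- stage: Fixed aluminium film scanning stage, a channel 244 x 104 mm on the table, position and yaw vary. Origin: centre of its underside (table level); x = sliding direction, towards the end stop; z up. Guide rails 32 mm high at y = +-37.5..45.5 mm along the whole length; rear lip 26 mm high at x = -120 mm. Sliding faces are smooth (friction about 0.2).
- bar_mid (a point): Middle of the near lower edge of the dark steel crossbar (stage frame x 40, z 30 mm). The bar spans the channel at x = 40..50 mm, 30 to 40 mm above the table. The forked leaf spring hangs from its far side, sloping down to its tips at x = 85 mm, 20 mm above the table when free.
- stop_face (a point): Middle of the end stop's face that the nose must meet (stage frame x 110, z 29 mm); the stop is 34 mm high.
- holder: Loose black film holder 130 (x) x 72 (y) x 10 mm, about 120 g, in the channel on the sprung bed, 1.5 mm play each side. Origin: centre of its underside, x to its nose. Underside 24, top 34 mm above the table before pressing: the nose strikes the crossbar unless pressed down 4 mm or more (about 8 N). It goes down 8 mm (about 15 N). Amber film window in front, thumb pad at rear.
- nose (a point): Middle of the holder's front face (holder frame 65, 0, 5 mm). It starts 6 to 24 mm short of the crossbar; fully home it is at x = 110 mm in the stage's frame (holder origin at x = 45 mm).
- thumb_pad (a point): Point to press, on top of the holder's ribbed rubber thumb pad (holder frame -36, 0, 10 mm; pad x = -61..-21, y = +-25 mm, flush). In front of it is a cross rib, 6.5 mm high, 56 mm wide, at holder x = -18..-13 mm, for the fingertip to push forward on. Home, the rib is still 8 mm short of the crossbar.
- bed (a joint): Travel of the white sprung bed plate under the holder: 0 = up, 0.008 m = fully down on its stop. Spring: 4.8 N preload plus 1.6 N per mm. With the holder home and let go, the crossbar keeps it at about 0.004.
- leaf (a joint): Bend of the leaf spring: 0 = hanging free; it grows as the holder lifts its tips (about 0.1 to 0.3 rad with the holder under it). It presses on the holder with 4 to 8 N and drags, but does not push it back.
- loupe: Bystander: black loupe with clear skirt, 47 mm wide, 42 mm high; origin under its centre. Leave it alone.
- film_can: Bystander: film canister with snap cap, 34 mm wide, 51 mm high; origin under its centre. Leave it alone.
- reel: Bystander: white plastic film reel, 69 mm wide, 43 mm high; origin under its centre. Leave it alone.

How it is judged:
On the way, in this order (a step that is already met when the one before it is completed fails the run):
1. the holder is pressed down on the sprung bed by the fingers, its nose still short of the leaf tips (value of joint bed above 0.0035 m and contact force between the fingers and holder above 4 N and x of nose in the frame of stage below 0.08 m), for 0.1 s.
2. the holder's nose has passed under the crossbar and the leaf spring, lifting the leaf (x of nose in the frame of stage above 0.09 m and value of joint leaf above 0.05 rad), for 0.1 s.
At the end, for the whole second after the job is handed in: The holder's nose is within 3.5 mm of the end stop's face, the holder lies flat in the channel (tilt under 0.06 rad) under the crossbar with the leaf spring riding on it, at rest; loupe, film can and reel stand within 20 mm of where they were (x of nose in the frame of stage above 0.1065 m and value of joint leaf above 0.05 rad and z of holder in the frame of stage below 0.0225 m and angle between the z axis of holder and the z axis of stage, either way round below 0.06 rad and linear speed of holder below 0.01 m/s and distance of each of loupe, film_can, reel from where it was at the start of the episode below 0.02 m); the robot touches nothing.
It fails at once if the holder is lifted off its bed or tipped up (z of holder in the frame of stage above 0.034 m or angle between the z axis of holder and the z axis of stage, either way round above 0.25 rad).
It fails at once if a bystander is pushed aside or lifted (distance of any of loupe, film_can, reel from where it was at the start of the episode above 0.02 m).
It fails at once if the holder is rammed or crushed with over 70 N (contact force between the fingers and holder above 70 N).
It also fails if it takes over 35 s, if anything falls off the work surface, if the arm or the gripper's body presses on something with over 40 N, if the wrist force passes 120 N, or if a joint passes its speed limit or range.

## Working session

There is one attempt and no reset: what is moved stays moved. The work goes in short steps, Python scripts to look and compute and a tool call to move; the robot and the scene stay as the last step left them, time stands still between calls to the robot, and variables do not carry over. Pictures are saved under pics/ and viewed, at most 10 in all, crops included, and the job is handed in when it is done.

Besides the shell and the picture viewer there is one more tool, called after ">>>" as name(argument=value, ...), one argument or row to a line, values as JSON. arm_command: Moves the arm, as the interface text tells. Its arguments: {"type":"object","properties":{"moves":{"type":"array"},"squeeze":{"type":"number"}},"required":["moves"]}

```bash
mkdir -p pics
python3 - <<'E'
from cell import robot
import cv2
for n in("top","side"):
    cv2.imwrite(f"pics/{n}0.png",robot.read_camera(n)[:,:,::-1]); print(robot.camera_model(n))
s=robot.observe();print(s['time'],s['tool_pos'],s['tool_rot'],s['contact_force'])
E
```

```text
{'fx': 386.8686085637448, 'fy': 386.8686085637448, 'cx': 315.7603869025663, 'cy': 200.7410471934076, 'k1': -0.009782733654171089, 'R': array([[ 9.98241622e-04, -9.99002967e-01,  4.46326767e-02],
       [-9.91113853e-01, -6.92509706e-03, -1.32835892e-01],
       [ 1.33012536e-01, -4.41034618e-02, -9.90132592e-01]]), 't': array([-0.21389681,  0.55982012,  0.81489085])}
{'fx': 445.0528813116403, 'fy': 445.0528813116403, 'cx': 315.27915689108886, 'cy': 198.11581549088766, 'k1': -0.08948933046020613, 'R': array([[-0.94590099, -0.32418915, -0.01314197],
       [-0.16343641,  0.51107382, -0.84385549],
       [ 0.28028532, -0.79605587, -0.53640954]]), 't': array([0.48714739, 0.22162935, 0.70358028])}
0.1 [ 0.12367401 -0.5098538   0.22614035] [-3.14026868e+00 -2.31209280e-04  2.37753710e-01] [-0.2940115  -0.34072142  0.0019703 ]
```

View pics/top0.png

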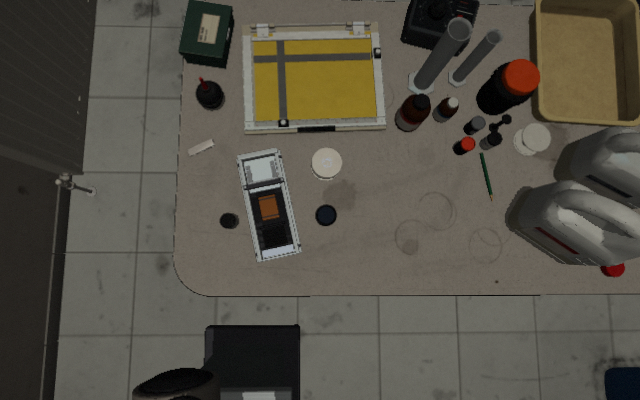

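View pics/side0.png

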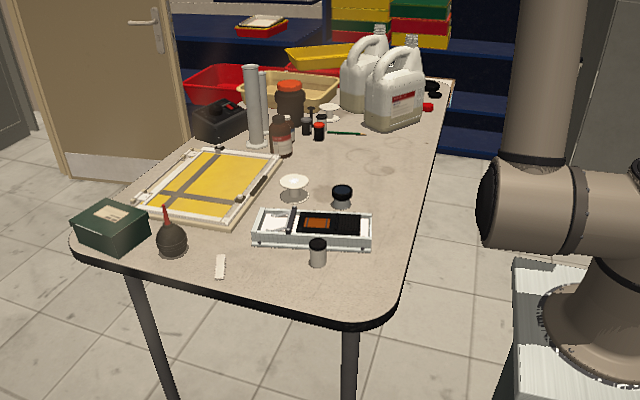

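The top view shows the stage from about (237,152) to (300,260), with the end stop at the far end and the holder window near (269,207). The film can is at (229,220), the loupe at (326,215) and the reel at (327,163). I'll enlarge the stage next.

Run:
```python
import cv2
a=cv2.imread("pics/top0.png")[140:270,215:345]
cv2.imwrite("pics/topc.png",cv2.resize(a,None,fx=4.6,fy=4.6,interpolation=cv2.INTER_CUBIC))
a=cv2.imread("pics/side0.png")[170:280,235:390]
cv2.imwrite("pics/sidec.png",cv2.resize(a,None,fx=5,fy=5,interpolation=cv2.INTER_CUBIC))
```

```text
(no output)
```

View pics/topc.png

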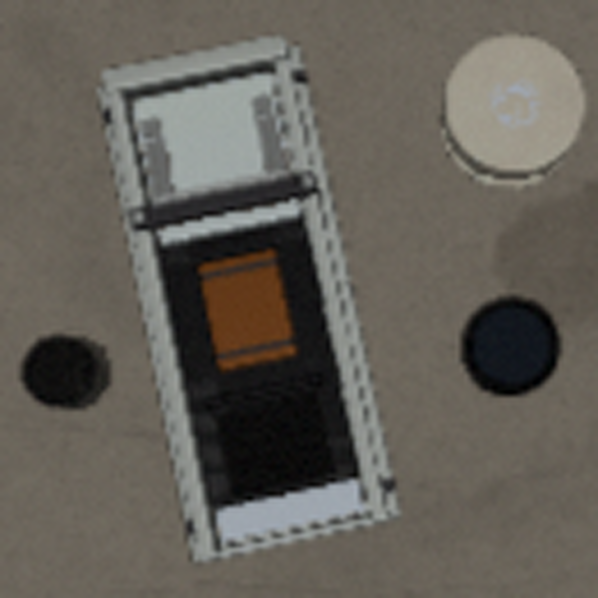

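View pics/sidec.png

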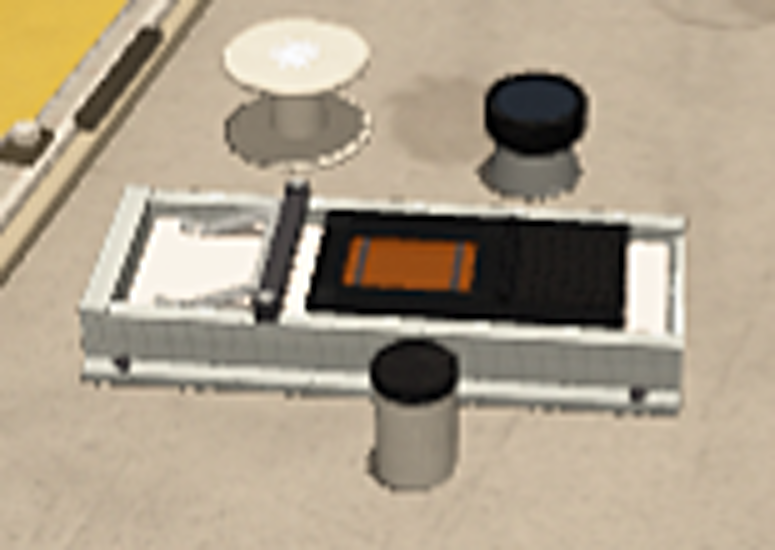

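Top crop: holder corners are near (158,245), (303,215), (358,480) and (215,507). The rear base corners are at (195,560) and (398,513). The bar runs from (133,222) to (318,185). Side crop: the near base corners are (82,382) and (680,412). I'll fit the stage pose from these.

```bash
cat > h.py <<'E'
import numpy as np
from cell import robot
M={n:robot.camera_model(n) for n in("top","side")}
def proj(n,X):
    m=M[n];c=np.atleast_2d(X)@m["R"].T+m["t"];p=c[:,:2]/c[:,2:]
    p=p*(1+m["k1"]*(p**2).sum(1,keepdims=True));return p*[m["fx"],m["fy"]]+[m["cx"],m["cy"]]
def world(q,P):
    c,s=np.cos(q[2]),np.sin(q[2]);P=np.atleast_2d(P)
    return P@np.array([[c,s,0],[-s,c,0],[0,0,1]])+[q[0],q[1],0]
E
python3 - <<'E'
from h import *
from scipy.optimize import least_squares
tc=lambda u,v:((u+.5)/4.6-.5+215,(v+.5)/4.6-.5+140)
sc=lambda u,v:((u+.5)/5-.5+235,(v+.5)/5-.5+170)
# (cam, px, stage pt, is_holder)
F=[("top",tc(195,560),(-.122,.052,.002),0),("top",tc(398,513),(-.122,-.052,.002),0),
("side",sc(82,382),(.122,.052,0),0),("side",sc(680,412),(-.122,.052,0),0),
("top",tc(158,245),(.065,.036,.034),1),("top",tc(303,215),(.065,-.036,.034),1),
("top",tc(358,480),(-.065,-.036,.034),1),("top",tc(215,507),(-.065,.036,.034),1),
("side",sc(330,212),(.065,-.036,.034),1),("side",sc(308,308),(.065,.036,.034),1),
("side",sc(625,325),(-.065,.036,.034),1),("side",sc(628,225),(-.065,-.036,.034),1)]
def res(q):
    return np.concatenate([(proj(n,world(q,np.add(P,(q[3]*h,0,0))))[0]-px) for n,px,P,h in F])
r=least_squares(res,[.5,.05,.2,-.02],loss="soft_l1");q=r.x
print(q.round(4));print(r.fun.reshape(-1,2).round(1))
for x,y,z in [(.04,.045,.04),(.04,-.045,.04),(.11,0.0375,.034),(.11,-.0375,.034)]:
    p=proj("top",world(q,(x,y,z)))[0];print(((p-[215,140])*4.6).round())
np.save("q.npy",q)
h=q[3]
for nm,x in(("pad",h-.036),("rib",h-.018),("nose",h+.065),("bar",.04)):print(nm,x,world(q,(x,0,.034)))
E
```

```text
[ 0.5569 -0.1046  0.2215 -0.035 ]
[[-0.1  0.2]
 [ 0.8  0.3]
 [-0.3  0.4]
 [-0.4  1.5]
 [-0.1  0.1]
 [ 0.1 -0.2]
 [ 0.4 -0.8]
 [-0.8  0.6]
 [-0.2 -1. ]
 [-0.7 -0.2]
 [ 0.5 -0.1]
 [ 0.8 -0.5]]
[131. 225.]
[315. 187.]
[120.  86.]
[271.  55.]
pad -0.07104935509306678 [[ 0.48763118 -0.12015752  0.034     ]]
rib -0.0530493550930668 [[ 0.50519151 -0.11620344  0.034     ]]
nose 0.029950644906933208 [[ 0.58616414 -0.09797071  0.034     ]]
bar 0.04 [[ 0.59596803 -0.09576316  0.034     ]]
```

>>> arm_command(
  moves=[
    [[0.042,-0.027,0],[0,0,0.016],0],
    [[0.084,-0.055,0],[0,0,0.016],0],
    [[0.126,-0.082,0],[0,0,0.016],0],
    [[0.168,-0.11,0],[0,0,0.016],0],
    [[0.21,-0.137,0],[0,0,0.016],0],
  ],
  squeeze=20,
)

```text
time: 0.6
tool_pos: [0.2958, -0.3264, 0.2266]
tool_rot: [-3.141, 0.0, 0.221]
contact_force: [1.1, -0.7, -0.3]
opening: 0.0562
grip_force: 0.0
```

```bash
cat > st.py <<'E'
from h import *
q=np.load("q.npy");s=robot.observe();p=s['tool_pos']
R=np.array([[np.cos(q[2]),np.sin(q[2])],[-np.sin(q[2]),np.cos(q[2])]])
print(s['time'],"stage xy",(R@(p[:2]-q[:2])).round(4),"z",p[2].round(4),s['tool_rot'].round(4),"F",s['contact_force'].round(1),s['opening'])
E
python3 st.py
```

```text
0.6 stage xy [-0.3035 -0.1591] z 0.2266 [-3.1413e+00  1.0000e-04  2.2120e-01] F [ 1.1 -0.7 -0.3] 0.056194830229952954
```

>>> arm_command(
  moves=[
    [[0.04,-0.027,0],[0,0,0],0],
    [[0.08,-0.054,0],[0,0,0],0],
    [[0.12,-0.081,0.01],[0,0,0],0],
    [[0.16,-0.108,0.02],[0,0,0],0],
    [[0.2,-0.135,0.04],[0,0,0],0],
  ],
)

```text
time: 1.1
tool_pos: [0.4607, -0.1525, 0.188]
tool_rot: [3.14, -0.002, 0.222]
contact_force: [0.8, -1.1, 0.2]
opening: 0.0164
grip_force: 0.0
```

>>> arm_command(
  moves=[
    [[0.025,-0.017,0.03],[0,0,0],0],
    [[0.0355,-0.024,0.06],[0,0,0],0],
    [[0.0355,-0.024,0.1],[0,0,0],0],
    [[0.0355,-0.024,0.12],[0,0,0],0],
    [[0.0355,-0.024,0.12],[0,0,0],0],
  ],
)

```text
time: 1.6
tool_pos: [0.4861, -0.1217, 0.0646]
tool_rot: [-3.138, 0.006, 0.222]
contact_force: [-0.9, 0.2, -0.1]
opening: 0.0006
grip_force: 0.0
```

```bash
python3 st.py
python3 - <<'E'
from cell import robot
import cv2
a=robot.read_camera("side")[150:290,225:400,::-1]
b=robot.read_camera("top")[130:270,210:350,::-1]
a=cv2.resize(a,(500,400),interpolation=cv2.INTER_CUBIC);b=cv2.resize(b,(300,300),interpolation=cv2.INTER_CUBIC)
b=cv2.copyMakeBorder(b,0,100,0,0,cv2.BORDER_CONSTANT)
cv2.imwrite("pics/near.png",cv2.hconcat([a,b]))
E
```

```text
1.6 stage xy [-0.0729 -0.0012] z 0.0646 [-3.1376  0.0058  0.2222] F [-0.9  0.2 -0.1] 0.0006435384164903942
```

View pics/near.png

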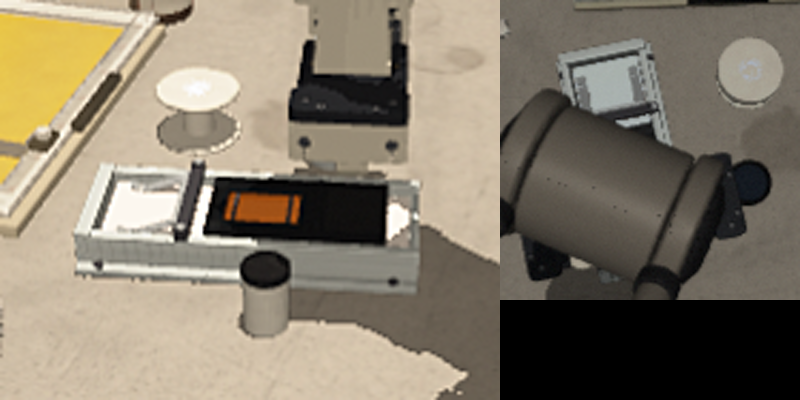

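The side view shows the fingertip hanging above the rear, thumb-pad half of the holder, with the bystanders untouched. I'll go down gently.

>>> arm_command(
  moves=[
    [[0,0,0.01],[0,0,0],0],
    [[0,0,0.02],[0,0,0],0],
    [[0,0,0.026],[0,0,0],0],
    [[0,0,0.029],[0,0,0],0],
    [[0,0,0.029],[0,0,0],0],
  ],
)

```text
time: 2.2
tool_pos: [0.488, -0.1228, 0.0382]
tool_rot: [-3.141, 0.001, 0.222]
contact_force: [-0.2, 0.0, -0.8]
opening: 0.0007
grip_force: 0.0
```

```bash
python3 st.py
```

```text
2.2 stage xy [-0.0712 -0.0027] z 0.0382 [-3.1412e+00  7.0000e-04  2.2160e-01] F [-0.2  0.  -0.8] 0.0007031839545134861
```

>>> arm_command(
  moves=[
    [[0.002,-0.002,0.003],[0,0,0],0],
    [[0.002,-0.002,0.006],[0,0,0],0],
    [[0.002,-0.002,0.009],[0,0,0],0],
    [[0.002,-0.002,0.011],[0,0,0],0],
    [[0.002,-0.002,0.011],[0,0,0],0],
  ],
)

```text
time: 2.7
tool_pos: [0.4904, -0.1203, 0.0284]
tool_rot: [3.141, -0.001, 0.222]
contact_force: [-1.4, 2.7, 11.1]
opening: 0.0005
grip_force: 5.8
```

```bash
python3 st.py
```

```text
2.7 stage xy [-0.0684 -0.0008] z 0.0284 [ 3.141e+00 -1.400e-03  2.219e-01] F [-1.4  2.7 11.1] 0.0004662873170206143
```

>>> arm_command(
  moves=[
    [[0,0,0.003],[0,0,0],0],
    [[0.003,0,0.0035],[0,0,0],0],
    [[0.006,0,0.0035],[0,0,0],0],
    [[0.009,0,0.0035],[0,0,0],0],
    [[0.012,0,0.0035],[0,0,0],0],
  ],
)

```text
time: 3.2
tool_pos: [0.5024, -0.1185, 0.0261]
tool_rot: [3.139, -0.002, 0.222]
contact_force: [-3.4, -1.1, 19.0]
opening: 0.0006
grip_force: 9.2
```

```bash
python3 st.py
```

```text
3.2 stage xy [-0.0562 -0.0016] z 0.0261 [ 3.1392e+00 -2.1000e-03  2.2220e-01] F [-3.4 -1.1 19. ] 0.0006059634569278553
```

>>> arm_command(
  moves=[
    [[0.005,0,0.0003],[0,0,0],0],
    [[0.01,0,0.0005],[0,0,0],0],
    [[0.015,0,0.0005],[0,0,0],0],
    [[0.02,0,0.0005],[0,0,0],0],
    [[0.025,0,0.0005],[0,0,0],0],
  ],
)

```text
time: 3.7
tool_pos: [0.5272, -0.1132, 0.0261]
tool_rot: [3.139, -0.003, 0.222]
contact_force: [-5.1, -1.9, 20.7]
opening: 0.0006
grip_force: 10.4
```

```bash
python3 st.py
python3 - <<'E'
from cell import robot
import cv2
a=robot.read_camera("side")[160:290,225:400,::-1]
cv2.imwrite("pics/mid.png",cv2.resize(a,None,fx=4.5,fy=4.5,interpolation=cv2.INTER_CUBIC))
E
```

```text
3.7 stage xy [-0.0309 -0.0019] z 0.0261 [ 3.1387e+00 -2.7000e-03  2.2220e-01] F [-5.1 -1.9 20.7] 0.0005516829705721575
```

View pics/mid.png

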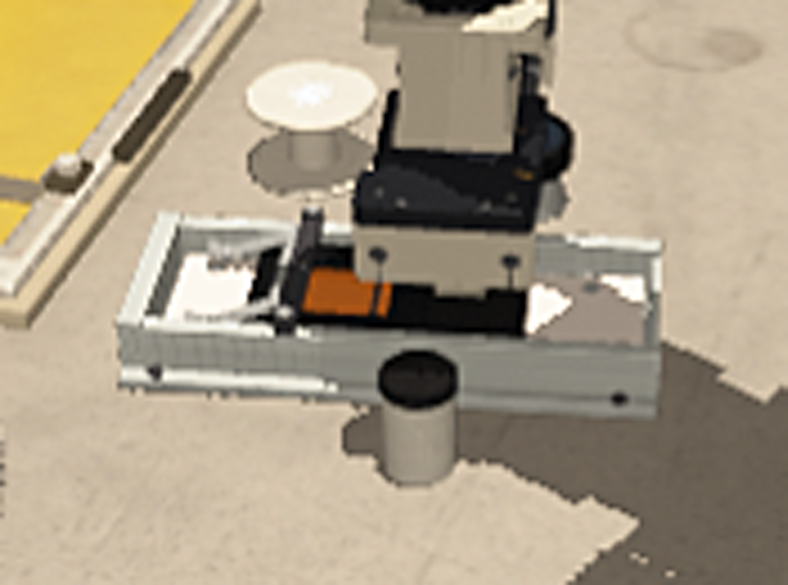

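The nose is under the bar, showing about 15 mm beyond it near (255,285). The holder is flat and moves with the finger, so I'll keep sliding.

>>> arm_command(
  moves=[
    [[0.006,0,0.0003],[0,0,0],0],
    [[0.012,0,0.0005],[0,0,0],0],
    [[0.018,0,0.0005],[0,0,0],0],
    [[0.024,0,0.0005],[0,0,0],0],
    [[0.03,0,0.0005],[0,0,0],0],
  ],
)

```text
time: 4.25
tool_pos: [0.5548, -0.1068, 0.0261]
tool_rot: [3.14, 0.0, 0.222]
contact_force: [-8.0, -2.4, 24.0]
opening: 0.0004
grip_force: 17.2
```

>>> arm_command(
  moves=[
    [[0.004,0,0],[0,0,0],0],
    [[0.008,0,0],[0,0,0],0],
    [[0.011,0,0],[0,0,0],0],
    [[0.014,0,0],[0,0,0],0],
    [[0.016,0,0],[0,0,0],0],
  ],
)

```text
time: 4.75
tool_pos: [0.5713, -0.1031, 0.0261]
tool_rot: [3.139, -0.002, 0.222]
contact_force: [-8.0, -1.5, 23.2]
opening: 0.0004
grip_force: 17.0
```

```bash
python3 st.py
```

```text
4.75 stage xy [ 0.0144 -0.0018] z 0.0261 [ 3.139e+00 -1.500e-03  2.224e-01] F [-8.  -1.5 23.2] 0.00037526823461994847
```

Push on in 1 mm steps until the force along x rises.

>>> arm_command(
  moves=[
    [[0.001,0,0],[0,0,0],0],
    [[0.002,0,0],[0,0,0],0],
    [[0.003,0,0],[0,0,0],0],
    [[0.004,0,0],[0,0,0],0],
    [[0.004,0,0],[0,0,0],0],
  ],
)

```text
time: 5.25
tool_pos: [0.5726, -0.1028, 0.026]
tool_rot: [3.14, 0.004, 0.223]
contact_force: [-16.6, -5.5, 29.6]
opening: 0.0007
grip_force: 20.2
```

```bash
python3 st.py
```

```text
5.25 stage xy [ 0.0156 -0.0017] z 0.026 [3.14   0.004  0.2227] F [-16.6  -5.5  29.6] 0.0007074066457398922
```

The finger stalled with about 17 N forward, so the nose is on the stop. I'll lift straight off.

>>> arm_command(
  moves=[
    [[-0.001,0,-0.003],[0,0,0],0],
    [[-0.0015,0,-0.006],[0,0,0],0],
    [[-0.0015,0,-0.01],[0,0,0],0],
    [[-0.003,0,-0.03],[0,0,0],0],
    [[-0.005,0,-0.06],[0,0,0],0],
  ],
)

```text
time: 5.75
tool_pos: [0.5689, -0.1018, 0.0819]
tool_rot: [-3.139, 0.003, 0.222]
contact_force: [0.7, -0.9, 0.1]
opening: 0.0003
grip_force: 0.0
```

>>> arm_command(
  moves=[
    [[-0.01,0,-0.05],[0,0,0],0],
    [[-0.05,0,-0.08],[0,0,0],0],
    [[-0.09,0,-0.1],[0,0,0],0],
    [[-0.13,0,-0.1],[0,0,0],0],
    [[-0.13,0,-0.1],[0,0,0],0],
  ],
)

```text
time: 6.25
tool_pos: [0.4394, -0.1308, 0.1836]
tool_rot: [-3.141, 0.001, 0.22]
contact_force: [0.2, 0.5, -0.3]
opening: 0.0002
grip_force: 0.0
```

```bash
python3 st.py
python3 - <<'E'
from h import *
import cv2
q=np.load("q.npy")
c=[]
for n,(v,u,h,w) in {"top":(140,215,130,100),"side":(170,235,110,155)}.items():
    im=robot.read_camera(n)[:,:,::-1]
    a=cv2.resize(im[v:v+h,u:u+w],None,fx=3,fy=3,interpolation=cv2.INTER_CUBIC)
    for x in (-.02,.11):
      for y in(-.036,.036):
        p=(proj(n,world(q,(x,y,.030)))[0]-[u,v]+.5)*3
        cv2.circle(a,tuple(int(i) for i in p.round()),3,(0,0,255),1)
    c.append(cv2.copyMakeBorder(a,0,400-a.shape[0],0,0,cv2.BORDER_CONSTANT))
cv2.imwrite("pics/end.png",cv2.hconcat(c))
E
```

```text
6.25 stage xy [-0.1204  0.0002] z 0.1836 [-3.1411e+00  1.2000e-03  2.2040e-01] F [ 0.2  0.5 -0.3] 0.0001623292032737705
```

View pics/end.png

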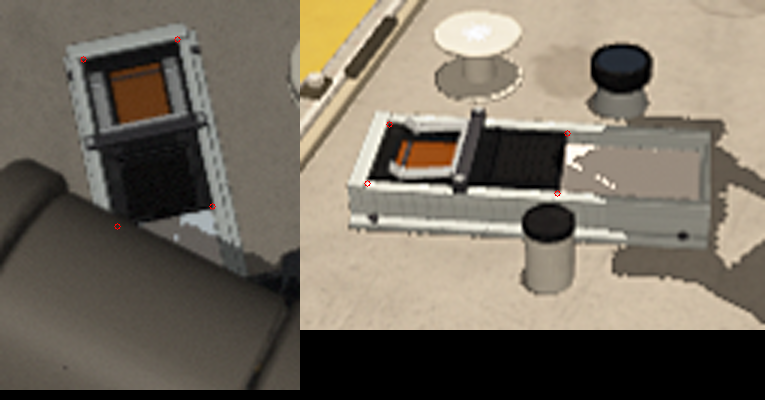

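The holder's corners match the predicted home corners: (390,124) and (367,183) at the nose, (568,133) and (557,192) at the rear. No white bed shows at the stop, the leaf rides on top, and the bystanders are in place. Handing in.

```bash
python3 -c "
from cell import robot
print(robot.hand_in())"
```

```text
the job is handed in; nothing more can be done
None
```

I pressed the holder down, slid it under the crossbar and leaf spring to the end stop, let go, moved clear and handed the job in at about 6 s; the last pictures show it home and flat with the bystanders in place, but hand-in returned no verdict.

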